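# Find the full box by nudging and shut it in its bay

## Task

One of the three wooden boxes on the station is full and the other two are empty: nudge them to feel which one resists. Slide the full one along the board, without lifting any box, until it is fully home against the back of an empty bay (first slide the guard aside if it is in the way), then slide the guard across so that it stands squarely in front of that bay. Leave the two empty boxes upright on the front of the board within about 5 cm of where they stood, and do not disturb anything else.

Things in the scene. Friction and masses are not known exactly. Their poses are not given: they have to be found in the camera images.
- station: fixed grey board 350 (x) x 420 (y) x 8 mm on the counter; origin at the centre of its underside, x away from the robot, y left. The boxes stand on its open front part. At the rear three open-topped bays side by side at y = -125, 0, +125 mm: wooden walls 60 mm high, 8 mm thick, each bay 117 mm wide inside, mouth at x = +41 mm, inner face of the back wall at x = +160 mm
- bay_right (a point): on the board's top in the right bay (y = -125 mm): where the centre of a box lies when it is fully home against the back wall; axes as the station's
- bay_middle (a point): the same in the middle bay (y = 0)
- bay_left (a point): the same in the left bay (y = +125 mm)
- guard (a joint): position in m of the sliding guard along its track: 0 in front of the right bay, 0.125 in front of the middle one, 0.25 in front of the left one; it stays where it is left, 2 to 3 N moves it, end stops at 0 and 0.25
- guard_post (a point): middle of the upright steel post on the guard (16 mm diameter, 71 to 129 mm above the counter; this point 112 mm): push or grip it here. The guard is an upright aluminium panel 130 mm wide (y), 6 mm thick (top edge 12 mm), 71 mm high above the counter, the post in its middle, its plane at station x = +30 mm, just before the bay mouths
- box_a: one of three identical closed wooden boxes, lid 76 (x) x 112 (y) mm, 80 high, walls x -32 to +36, y -55 to +55 mm; origin at the centre of the underside. Stands before a bay, long y axis roughly along the station's -x: a narrow end faces the robot. Two are empty (about 0.15 kg), one is full (about 0.9 kg); which one changes and cannot be seen. The lid is fixed.
- box_b: one of three identical closed wooden boxes, lid 76 (x) x 112 (y) mm, 80 high, walls x -32 to +36, y -55 to +55 mm; origin at the centre of the underside. Stands before a bay, long y axis roughly along the station's -x: a narrow end faces the robot. Two are empty (about 0.15 kg), one is full (about 0.9 kg); which one changes and cannot be seen. The lid is fixed.
- box_c: one of three identical closed wooden boxes, lid 76 (x) x 112 (y) mm, 80 high, walls x -32 to +36, y -55 to +55 mm; origin at the centre of the underside. Stands before a bay, long y axis roughly along the station's -x: a narrow end faces the robot. Two are empty (about 0.15 kg), one is full (about 0.9 kg); which one changes and cannot be seen. The lid is fixed.
- spice_a: bystander, leave it alone; origin at the centre of its underside; glass spice jar, 45 mm wide, 105 high, left of the boxes
- spice_b: bystander, leave it alone; origin at the centre of its underside; glass spice jar, 44 mm wide, 105 high, right of the bays
- dial_timer: bystander, leave it alone; origin at the centre of its underside; round kitchen timer, 66 mm wide, 55 high, behind the bays
- pepper_mill: bystander, leave it alone; origin at the centre of its underside; wooden pepper mill, 58 mm wide, 170 high, right of the bays
- flour_jar: bystander, leave it alone; origin at the centre of its underside; jar, 66 mm wide, 120 high, behind the bays
- juice_carton: bystander, leave it alone; origin at the centre of its underside; carton, 76 x 78 x 214 mm high, behind the bays

How it is judged:
By the outcome, as a careful person would: the job done as asked, in the order asked, and still so for the second after the job is handed in, with the robot touching nothing.
It also fails if it takes over 61 s, if anything falls off the work surface, if the arm or the gripper's body presses on something with over 40 N, if the wrist force passes 120 N, or if a joint passes its speed limit or range.

## Robot

A 6-joint arm with a two-finger parallel gripper is mounted at the origin on a cart in front of the work surface, level with it; the furniture and walls round the work are solid. World frame = base frame: x ahead of the robot, y to its left, z up, the work surface at z = 0. Lengths are in m, angles in rad, forces in N, time in s.
With the tool pointing down it reaches from about 0.225 to 0.875 m from the base axis. Payload 3.4 kg.
Tool frame: the origin (TCP) lies at the very end of the fingers, on their centre line; the grasp point (between the pads) lies 19 mm behind it; z points along the fingers, y is the line along which they close (so a half turn about z gives the same grasp; the last joint's range is limited). The gripper opens to 85 mm and grips with 20 to 120 N. Pads are 22 mm wide; open, the fingers measure 114 mm over their backs; the gripper's body (76 mm by 85 mm) begins 54 mm behind the grasp point. The pads swing forward as they close: fully open they stand 13 mm farther back than shut.
Start: joints at [-1.283, 0.276, 1.505, -0, 1.361, -0.121], TCP at [0.229, -0.528, 0.231] pointing down, gripper open.
Joint ranges: [-2.89, 2.89], [-0.75, 2.08], [0.22, 2.7], [-1.18, 4.32], [0.11, 2.71], [-2.7, 2.7]. Speed limits (rad/s): [2.57, 2.57, 3.14, 3.14, 3.14, 3.14].

## Interface

Orientations are given as a unit quaternion [w, x, y, z].
In Python, from rig import get_state, optics, sign_off gives the robot as it stands.
- The arm moves only by the tool send_rows, never from a script. Its argument "increments" is a list of rows, each an object with "gripper": the gripper's target within -1 to 1 (shut at 1, half-way at 0, fully open at -1); "linear": the shift along the world's x, y, z in m, a list of three; "delta_rot": the turn, a rotation vector about the world's x, y, z in rad, a list of three. In form: [{"gripper": gripper, "linear": [dx, dy, dz], "delta_rot": [rx, ry, rz]}, ...]. A call has 1 to 8 rows; each row is the pose to reach, as a shift and turn from the pose commanded when the call began; what a row does not reach only later rows make up. A row lasts 1/10 s, in which the tool goes at most 50 mm and 8.59 degrees, less where a joint would pass 70% of its speed; a pose out of reach is approached as far as the arm can. A call with a gripper value outside its range is refused whole. The fingers move at their own pace and stop on an object; "newtons" is the grip in N (left out, the last holds). Time passes only in rows, so rows that repeat a pose let the fingers close. It gives the time, the measured TCP pose, the force, the opening and the grip force at its end, in the units of the state.
- get_state(): the state, without advancing time (a new reading comes with each control period).
- optics.get_image(name): name is "scene" or "top" or "wrist"; returns a dict with "pixels" (420x560x3 uint8, blue, green, red), "K" (3x3 intrinsics, pixels), "rvec" (rotation vector, rad) and "tvec" (3), from world to camera coordinates, as OpenCV has them; the wrist camera has in their place "T_tool_cam" (4x4, takes a point from camera to tool coordinates, whose origin is the TCP and whose axes are the flange's). Camera axes: x right, y down, z forward; pixel columns grow to the right and rows downward; lengths in m; the calibration is good to about 2 mm. A picture is of the moment at which its call begins: read the wrist's pose just before it. There is no depth.
- sign_off(): hands the job in; it is judged then, once.
The state is a dict: "clock": time; "qpos": joint angles; "qd": joint speeds; "effort": joint torques, N m; "position": TCP position; "ee_rot": TCP orientation; "contact_force": force on the tool from outside, world axes, zero at the start; "moment": the same for the moment, N m; "width": finger opening in m; "gripper_force": force on a finger pad.
Only numpy, scipy, OpenCV 4.12 (cv2) and the standard library are available. Lean on these libraries where they do the work, as an engineer would, in place of code of your own. Each camera call takes 0.05 s, during which the arm holds its last target. There are 200 camera calls.

## Working session

There is one attempt and no reset: what is moved stays moved. The work goes in short steps, Python scripts to look and compute and a tool call to move; the robot and the scene stay as the last step left them, time stands still between calls to the robot, and variables do not carry over. Pictures are saved under pics/ and viewed, at most 10 in all, crops included, and the job is handed in when it is done.

Besides the shell and the picture viewer there is one more tool, called after ">>>" by a JSON object that holds its "name" and its "arguments", one argument or row to a line. send_rows: Moves the arm, as the interface text tells. Its arguments: {"type":"object","properties":{"increments":{"type":"array"},"newtons":{"type":"number"}},"required":["increments"]}

```bash
mkdir -p pics; python3 - <<'E'
from rig import get_state, optics
import cv2
s=get_state();print({k:s[k] for k in('clock','position','ee_rot','contact_force','width')})
for n in('scene','top'):
    d=optics.get_image(n);cv2.imwrite(f'pics/{n}0.png',cv2.resize(d['pixels'],(784,588),interpolation=cv2.INTER_CUBIC));print(n,d['K'],d['rvec'],d['tvec'])
E
```

```text
{'clock': 0.0, 'position': array([ 0.2283864 , -0.52711627,  0.2304227 ]), 'ee_rot': array([-9.14521810e-04,  9.79189476e-01,  2.02946126e-01, -6.64900784e-05]), 'contact_force': array([ 0.3605323 , -0.3909447 ,  0.56492859]), 'width': 0.08526232669930098}
scene [[503.8885295    0.         292.6405356 ]
 [  0.         503.8885295  210.76351911]
 [  0.           0.           1.        ]] [ 1.86579563 -1.13796451  0.63161285] [-0.48517706  0.26049725  0.86923009]
top [[441.33053285   0.         279.19592938]
 [  0.         441.33053285 211.16606405]
 [  0.           0.           1.        ]] [ 2.20224906 -2.13814557  0.16262896] [-0.30078538  0.52055699  1.12293885]
```

View pics/scene0.png

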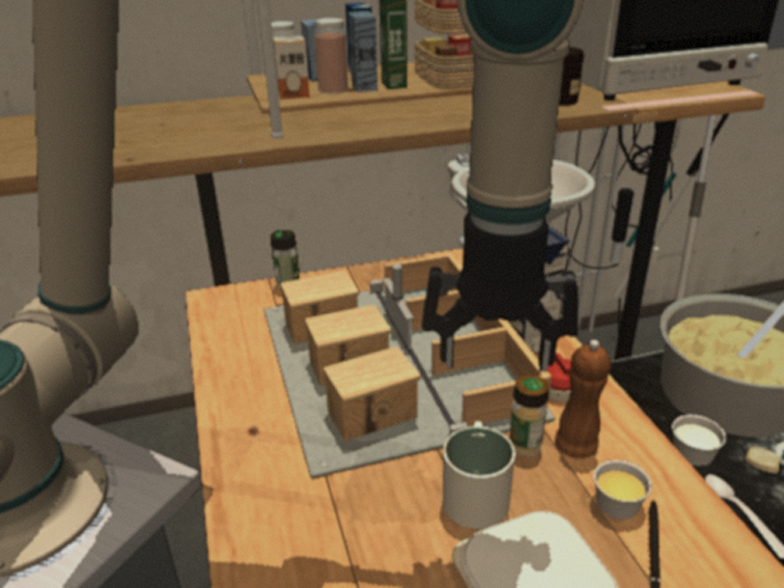

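View pics/top0.png

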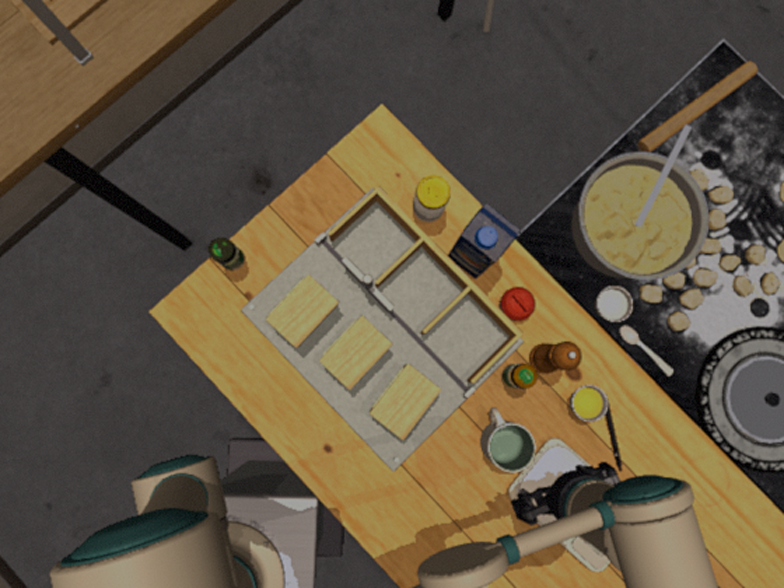

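The scene picture shows three boxes in a row before the bays, with the guard post at about (397,278). The top picture shows the lids at about (303,312), (356,352) and (405,402), and the guard near (365,280). I'll enlarge the top view to measure.

```bash
python3 - <<'E'
import cv2
im=cv2.imread('pics/top0.png') # 1.4x
from rig import optics
d=optics.get_image('top')['pixels']
c=d[130:340,150:400]; cv2.imwrite('pics/crop0.png',cv2.resize(c,(700,588),interpolation=cv2.INTER_CUBIC))
E
```

```text
(no output)
```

View pics/crop0.png

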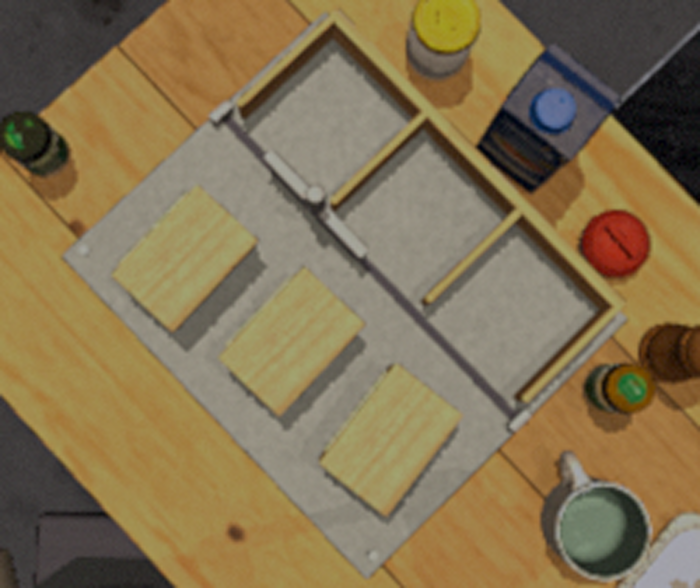

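The crop shows the board corners at (64,256), (370,576) and (625,318), the guard post top at (316,194) between the left and middle bays, and the lid corners.

```bash
cat > h.py <<'E'
import numpy as np,cv2
K=np.array([[441.33053285,0,279.19592938],[0,441.33053285,211.16606405],[0,0,1]])
rv=np.array([2.20224906,-2.13814557,0.16262896]);t=np.array([-0.30078538,0.52055699,1.12293885])
R=cv2.Rodrigues(rv)[0];C=-R.T@t
def bp(uv,z,s=2.8,o=(150,130)):
    u=(np.asarray(uv,float)+.5)/s-.5+np.array(o); d=R.T@np.linalg.inv(K)@np.array([*u,1]); return C+d*(z-C[2])/d[2]
E
cat > fit.py <<'E'
from h import *
np.set_printoptions(precision=4,suppress=True)
loc=np.array([[-.175,.21],[-.175,-.21],[.175,-.21]])
w=np.array([bp(p,.008)[:2] for p in[(64,256),(370,576),(625,318)]])
a=loc-loc.mean(0);b=w-w.mean(0)
th=np.arctan2((a[:,0]*b[:,1]-a[:,1]*b[:,0]).sum(),(a*b).sum())
Rz=np.array([[np.cos(th),-np.sin(th)],[np.sin(th),np.cos(th)]]);T=w.mean(0)-Rz@loc.mean(0)
print('station',T,np.degrees(th),'res',w-(loc@Rz.T+T))
S=lambda p:Rz.T@(p[:2]-T)
for n,cs in dict(L=[(200,187),(257,240),(175,331),(112,272)],M=[(304,266),(364,324),(281,416),(219,355)],R=[(397,364),(462,417),(386,517),(320,460)]).items():
    q=np.array([S(bp(p,.088)) for p in cs]);e=(q[0]+q[1]-q[2]-q[3])/2;print(n,'ctr',q.mean(0),'world',Rz@q.mean(0)+T,'len',np.hypot(*e),'wid',np.hypot(*(q[0]+q[3]-q[1]-q[2])/2),'yaw of long in station',np.degrees(np.arctan2(e[1],e[0])))
print('post',S(bp((316,194),.129)),'guard ends',S(bp((266,158),.071)),S(bp((363,255),.071)))
for n,p,z in[('spice_a',(25,132),.105)]:print(n,S(bp(p,z)))
E
python3 fit.py
```

```text
station [ 0.4768 -0.2719] -44.220524581336825 res [[-0.0007 -0.0031]
 [ 0.0026 -0.0015]
 [-0.0019  0.0047]]
L ctr [-0.0897  0.1139] world [ 0.4919 -0.1277] len 0.10811409491051156 wid 0.07353536459127885 yaw of long in station 2.635635108937626
M ctr [-0.0729 -0.0047] world [ 0.4213 -0.2244] len 0.10861327441770888 wid 0.07541188642320489 yaw of long in station 3.113745048993377
R ctr [-0.0705 -0.1279] world [ 0.337  -0.3144] len 0.10837412177467706 wid 0.07466466238993025 yaw of long in station 7.302705798238317
post [0.0288 0.07  ] guard ends [0.0247 0.1323] [0.0263 0.0068]
spice_a [-0.1155  0.2909]
```

>>> {"name": "send_rows", "arguments": {
  "increments": [
    {"gripper": 0,"linear": [0.043,0.267,0],"delta_rot": [0,0,-1.18]},
    {"gripper": 0,"linear": [0.043,0.267,0],"delta_rot": [0,0,-1.18]},
    {"gripper": 0,"linear": [0.043,0.267,0],"delta_rot": [0,0,-1.18]},
    {"gripper": 0,"linear": [0.043,0.267,0],"delta_rot": [0,0,-1.18]},
    {"gripper": 0,"linear": [0.043,0.267,0],"delta_rot": [0,0,-1.18]},
    {"gripper": 0,"linear": [0.043,0.267,0],"delta_rot": [0,0,-1.18]},
    {"gripper": 0,"linear": [0.043,0.267,0],"delta_rot": [0,0,-1.18]},
    {"gripper": 0,"linear": [0.043,0.267,0],"delta_rot": [0,0,-1.18]}
  ],
  "newtons": 40
}}

```text
clock: 0.95
position: [0.2715, -0.2594, 0.2314]
ee_rot: [0.0, 0.926, -0.378, 0.0]
contact_force: [0.3, -0.3, 0.8]
width: 0.043
gripper_force: 0.0
```

>>> {"name": "send_rows", "arguments": {
  "increments": [
    {"gripper": 0,"linear": [0,0,-0.05],"delta_rot": [0,0,0]},
    {"gripper": 0,"linear": [0,0,-0.1],"delta_rot": [0,0,0]},
    {"gripper": 0,"linear": [0,0,-0.15],"delta_rot": [0,0,0]},
    {"gripper": 0,"linear": [0,0,-0.195],"delta_rot": [0,0,0]},
    {"gripper": 0,"linear": [0,0,-0.195],"delta_rot": [0,0,0]},
    {"gripper": 0,"linear": [0,0,-0.195],"delta_rot": [0,0,0]}
  ]
}}

```text
clock: 1.55
position: [0.2715, -0.2605, 0.0365]
ee_rot: [-0.0, 0.927, -0.376, -0.001]
contact_force: [0.0, 0.2, 0.2]
width: 0.0422
gripper_force: 0.0
```

```bash
python3 - <<'E'
from rig import get_state, optics
import cv2
s=get_state();print({k:s[k] for k in('clock','position','contact_force','width')})
d=optics.get_image('top')['pixels']
c=d[130:340,150:400]; cv2.imwrite('pics/crop1.png',cv2.resize(c,(700,588),interpolation=cv2.INTER_CUBIC))
E
```

```text
{'clock': 1.55, 'position': array([ 0.27149973, -0.26052809,  0.03646525]), 'contact_force': array([0.02050631, 0.23496732, 0.2233149 ]), 'width': 0.042177665307058326}
```

View pics/crop1.png

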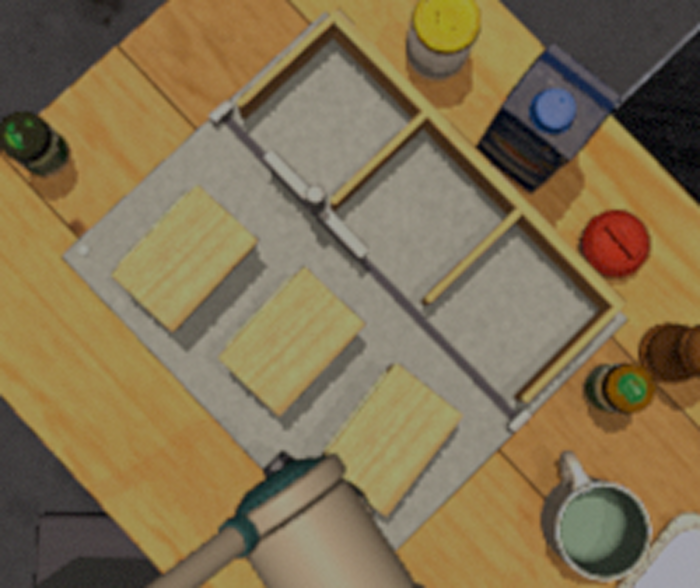

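The boxes have not moved, and the gripper stands in front of the right box (325,460). I'll nudge it.

>>> {"name": "send_rows", "arguments": {
  "increments": [
    {"gripper": 0,"linear": [0.0036,-0.0035,0],"delta_rot": [0,0,0]},
    {"gripper": 0,"linear": [0.0072,-0.007,0],"delta_rot": [0,0,0]},
    {"gripper": 0,"linear": [0.0108,-0.0105,0],"delta_rot": [0,0,0]},
    {"gripper": 0,"linear": [0.0129,-0.0125,0],"delta_rot": [0,0,0]},
    {"gripper": 0,"linear": [0.015,-0.0146,0],"delta_rot": [0,0,0]},
    {"gripper": 0,"linear": [0.0172,-0.0167,0],"delta_rot": [0,0,0]}
  ]
}}

```text
clock: 2.2
position: [0.2888, -0.2773, 0.0364]
ee_rot: [-0.0, 0.927, -0.376, -0.0]
contact_force: [-0.9, 1.3, 0.3]
width: 0.0424
gripper_force: 0.0
```

>>> {"name": "send_rows", "arguments": {
  "increments": [
    {"gripper": 0,"linear": [0.0022,-0.0021,0],"delta_rot": [0,0,0]},
    {"gripper": 0,"linear": [0.0043,-0.0042,0],"delta_rot": [0,0,0]}
  ]
}}

```text
clock: 2.4
position: [0.2932, -0.2816, 0.0362]
ee_rot: [-0.0, 0.927, -0.376, -0.0]
contact_force: [0.1, 1.4, 0.5]
width: 0.0429
gripper_force: 0.0
```

>>> {"name": "send_rows", "arguments": {
  "increments": [
    {"gripper": 0,"linear": [0.0022,-0.0021,0],"delta_rot": [0,0,0]},
    {"gripper": 0,"linear": [0.0043,-0.0042,0],"delta_rot": [0,0,0]}
  ]
}}

```text
clock: 2.6
position: [0.2976, -0.286, 0.0362]
ee_rot: [0.0, 0.927, -0.376, -0.0]
contact_force: [-0.9, -0.2, 0.1]
width: 0.043
gripper_force: 0.0
```

>>> {"name": "send_rows", "arguments": {
  "increments": [
    {"gripper": 0,"linear": [-0.027,0.0265,0],"delta_rot": [0,0,0]},
    {"gripper": 0,"linear": [-0.027,0.0265,0],"delta_rot": [0,0,0]},
    {"gripper": 0,"linear": [0.003,0.0575,0],"delta_rot": [0,0,0]},
    {"gripper": 0,"linear": [0.033,0.0875,0],"delta_rot": [0,0,0]},
    {"gripper": 0,"linear": [0.0626,0.1164,0],"delta_rot": [0,0,0]},
    {"gripper": 0,"linear": [0.0626,0.1164,0],"delta_rot": [0,0,0]},
    {"gripper": 0,"linear": [0.0626,0.1164,0],"delta_rot": [0,0,0]}
  ]
}}

```text
clock: 3.3
position: [0.3607, -0.1691, 0.0364]
ee_rot: [0.0, 0.927, -0.375, 0.0]
contact_force: [-0.3, -0.7, 0.3]
width: 0.0428
gripper_force: 0.0
```

>>> {"name": "send_rows", "arguments": {
  "increments": [
    {"gripper": 0,"linear": [0.0036,-0.0035,0],"delta_rot": [0,0,0]},
    {"gripper": 0,"linear": [0.0072,-0.007,0],"delta_rot": [0,0,0]},
    {"gripper": 0,"linear": [0.0108,-0.0105,0],"delta_rot": [0,0,0]},
    {"gripper": 0,"linear": [0.0129,-0.0125,0],"delta_rot": [0,0,0]},
    {"gripper": 0,"linear": [0.015,-0.0146,0],"delta_rot": [0,0,0]},
    {"gripper": 0,"linear": [0.0172,-0.0167,0],"delta_rot": [0,0,0]}
  ]
}}

```text
clock: 3.9
position: [0.3768, -0.1863, 0.0362]
ee_rot: [-0.0, 0.926, -0.376, -0.0]
contact_force: [-1.2, 1.1, 0.5]
width: 0.0426
gripper_force: 0.0
```

>>> {"name": "send_rows", "arguments": {
  "increments": [
    {"gripper": 0,"linear": [0.0022,-0.0021,0],"delta_rot": [0,0,0]},
    {"gripper": 0,"linear": [0.0043,-0.0042,0],"delta_rot": [0,0,0]}
  ]
}}

```text
clock: 4.1
position: [0.3816, -0.1904, 0.0363]
ee_rot: [0.0, 0.927, -0.376, -0.0]
contact_force: [-0.1, 0.3, -0.4]
width: 0.0426
gripper_force: 0.0
```

```bash
python3 - <<'E'
from rig import get_state, optics
import cv2
s=get_state();print({k:s[k] for k in('clock','position','contact_force','moment','effort')})
d=optics.get_image('top')['pixels']
c=d[130:340,150:400]; cv2.imwrite('pics/crop2.png',cv2.resize(c,(700,588),interpolation=cv2.INTER_CUBIC))
E
```

```text
{'clock': 4.1, 'position': array([ 0.38160641, -0.19041294,  0.03630412]), 'contact_force': array([-0.13057874,  0.34547849, -0.35836271]), 'moment': array([0.08041873, 0.11443708, 0.05607809]), 'effort': array([-7.76959816e-02, -3.25769663e+01, -1.58807999e+01, -1.85473723e-02,
       -2.28757840e-01,  1.03200253e-02])}
```

View pics/crop2.png

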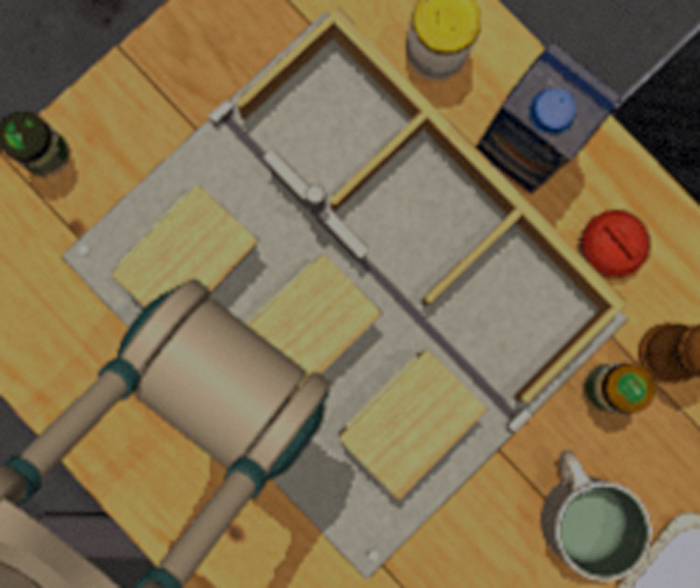

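Both boxes moved easily: right by about (27,-15) px and middle by (18,-10) px, each at about 1 N. I'll nudge the left one to confirm.

>>> {"name": "send_rows", "arguments": {
  "increments": [
    {"gripper": 0,"linear": [-0.022,0.021,0],"delta_rot": [0,0,0]},
    {"gripper": 0,"linear": [-0.043,0.042,0],"delta_rot": [0,0,0]},
    {"gripper": 0,"linear": [-0.015,0.071,0],"delta_rot": [0,0,0]},
    {"gripper": 0,"linear": [0.013,0.1,0],"delta_rot": [0,0,0]},
    {"gripper": 0,"linear": [0.0407,0.128,0],"delta_rot": [0,0,0]},
    {"gripper": 0,"linear": [0.0407,0.128,0],"delta_rot": [0,0,0]},
    {"gripper": 0,"linear": [0.0407,0.128,0],"delta_rot": [0,0,0]}
  ]
}}

```text
clock: 4.85
position: [0.4226, -0.0618, 0.0363]
ee_rot: [0.0, 0.927, -0.375, 0.0]
contact_force: [0.1, -1.2, 0.4]
width: 0.0426
gripper_force: 0.0
```

>>> {"name": "send_rows", "arguments": {
  "increments": [
    {"gripper": 0,"linear": [0.0072,-0.007,0],"delta_rot": [0,0,0]},
    {"gripper": 0,"linear": [0.0143,-0.014,0],"delta_rot": [0,0,0]},
    {"gripper": 0,"linear": [0.0165,-0.016,0],"delta_rot": [0,0,0]},
    {"gripper": 0,"linear": [0.0186,-0.018,0],"delta_rot": [0,0,0]},
    {"gripper": 0,"linear": [0.0208,-0.0202,0],"delta_rot": [0,0,0]},
    {"gripper": 0,"linear": [0.0229,-0.0223,0],"delta_rot": [0,0,0]}
  ]
}}

```text
clock: 5.45
position: [0.4429, -0.0838, 0.0358]
ee_rot: [-0.0, 0.926, -0.377, -0.002]
contact_force: [-2.7, 4.2, 0.9]
width: 0.0427
gripper_force: 0.0
```

>>> {"name": "send_rows", "arguments": {
  "increments": [
    {"gripper": 0,"linear": [0.0022,-0.0021,0],"delta_rot": [0,0,0]},
    {"gripper": 0,"linear": [0.0043,-0.0042,0],"delta_rot": [0,0,0]}
  ]
}}

```text
clock: 5.65
position: [0.4469, -0.0879, 0.0357]
ee_rot: [-0.0, 0.926, -0.377, -0.003]
contact_force: [-4.3, 4.6, 1.5]
width: 0.0427
gripper_force: 0.0
```

>>> {"name": "send_rows", "arguments": {
  "increments": [
    {"gripper": 0,"linear": [0.0022,-0.0021,0],"delta_rot": [0,0,0]},
    {"gripper": 0,"linear": [0.0043,-0.0042,0],"delta_rot": [0,0,0]}
  ]
}}

```text
clock: 5.85
position: [0.4503, -0.0917, 0.0357]
ee_rot: [-0.0, 0.926, -0.377, -0.004]
contact_force: [-5.3, 4.7, 2.7]
width: 0.0427
gripper_force: 0.0
```

The left box is the full one, at about 7 N. Next I'll grip the guard post to clear the left bay.

>>> {"name": "send_rows", "arguments": {
  "increments": [
    {"gripper": 0,"linear": [-0.0215,0.021,0],"delta_rot": [0,0,0]},
    {"gripper": -1,"linear": [-0.0215,0.021,0.05],"delta_rot": [0,0,0]},
    {"gripper": -1,"linear": [-0.0215,0.021,0.1],"delta_rot": [0,0,0]},
    {"gripper": -1,"linear": [-0.0215,0.021,0.15],"delta_rot": [0,0,0]},
    {"gripper": -1,"linear": [0.007,-0.021,0.15],"delta_rot": [0,0,0]},
    {"gripper": -1,"linear": [0.035,-0.063,0.15],"delta_rot": [0,0,0]},
    {"gripper": -1,"linear": [0.064,-0.106,0.15],"delta_rot": [0,0,0]},
    {"gripper": -1,"linear": [0.0925,-0.1495,0.15],"delta_rot": [0,0,0]}
  ]
}}

```text
clock: 6.65
position: [0.5442, -0.2409, 0.1867]
ee_rot: [0.0, 0.926, -0.377, 0.001]
contact_force: [0.2, -0.1, -0.0]
width: 0.0852
gripper_force: 0.0
```

>>> {"name": "send_rows", "arguments": {
  "increments": [
    {"gripper": -1,"linear": [0,0,0],"delta_rot": [0,0,0]},
    {"gripper": -1,"linear": [0,0,0],"delta_rot": [0,0,0]},
    {"gripper": -1,"linear": [0,0,0],"delta_rot": [0,0,0]}
  ]
}}

```text
clock: 6.95
position: [0.5423, -0.2377, 0.186]
ee_rot: [-0.0, 0.926, -0.376, -0.001]
contact_force: [-0.0, 0.2, 0.8]
width: 0.0852
gripper_force: 0.0
```

```bash
python3 - <<'E'
from rig import get_state, optics
import cv2
s=get_state();print({k:s[k] for k in('clock','position','ee_rot','contact_force')})
d=optics.get_image('wrist');print(d['K'],d['T_tool_cam'])
cv2.imwrite('pics/w3.png',d['pixels'])
E
```

```text
{'clock': 6.95, 'position': array([ 0.54234722, -0.23773827,  0.18595537]), 'ee_rot': array([-1.79834984e-04,  9.26472825e-01, -3.76360774e-01, -7.99557406e-04]), 'contact_force': array([-0.01703506,  0.23369642,  0.79552461])}
[[331.91178255   0.         278.50910331]
 [  0.         331.91178255 209.90919767]
 [  0.           0.           1.        ]] [[ 5.00034360e-04 -9.59172643e-01 -2.82820775e-01  7.25122482e-02]
 [ 9.99999875e-01  4.74335871e-04  1.59338741e-04  2.85564020e-04]
 [-1.86813230e-05 -2.82820819e-01  9.59172760e-01 -1.42756753e-01]
 [ 0.00000000e+00  0.00000000e+00  0.00000000e+00  1.00000000e+00]]
```

View pics/w3.png

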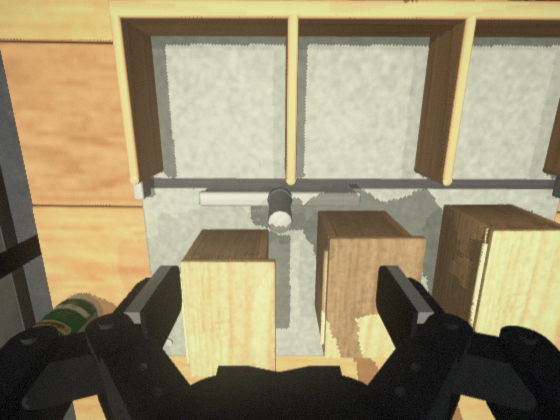

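The wrist view shows the post top at (280,216) centred between the fingers. The divider front ends are at (135,180), (291,181) and (448,182).

```bash
cat > w.py <<'E'
from h import *
from scipy.spatial.transform import Rotation as Ro
np.set_printoptions(precision=4,suppress=True)
Kw=np.array([[331.91178255,0,278.50910331],[0,331.91178255,209.90919767],[0,0,1]])
Tc=np.array([[5.00034360e-04,-9.59172643e-01,-2.82820775e-01,7.25122482e-02],[9.99999875e-01,4.74335871e-04,1.59338741e-04,2.85564020e-04],[-1.86813230e-05,-2.82820819e-01,9.59172760e-01,-1.42756753e-01],[0,0,0,1]])
def wbp(uv,z,pos,q):
    Rt=Ro.from_quat([q[1],q[2],q[3],q[0]]).as_matrix();c=pos+Rt@Tc[:3,3];d=Rt@Tc[:3,:3]@np.linalg.inv(Kw)@np.array([*uv,1]);return c+d*(z-c[2])/d[2]
E
python3 - <<'E'
from w import *
p=np.array([.54235,-.23774,.18596]);q=[-1.8e-4,.92647,-.37636,-8e-4]
print('post',wbp((280,216),.129,p,q))
a=[wbp(x,.068,p,q) for x in[(135,180),(291,181),(448,182)]];b=[wbp(x,.068,p,q) for x in[(121,18),(292,17),(471,17)]]
print(np.array(a),np.array(b))
v=a[0]-a[2];print('yaw',np.degrees(np.arctan2(-v[0],v[1])),np.hypot(*v[:2]))
v=b[0]-b[2];print('yaw',np.degrees(np.arctan2(-v[0],v[1])),np.hypot(*v[:2]))
E
```

```text
post [ 0.5483 -0.2453  0.129 ]
[[ 0.6365 -0.1701  0.068 ]
 [ 0.5491 -0.2588  0.068 ]
 [ 0.4611 -0.3482  0.068 ]] [[ 0.7159 -0.2534  0.068 ]
 [ 0.6331 -0.3395  0.068 ]
 [ 0.5459 -0.4292  0.068 ]]
yaw -44.56384760263509 0.24990759056489437
yaw -44.03860766300331 0.24457795510879288
```

>>> {"name": "send_rows", "arguments": {
  "increments": [
    {"gripper": -1,"linear": [0.0057,-0.0073,-0.04],"delta_rot": [0,0,0]},
    {"gripper": -1,"linear": [0.0057,-0.0073,-0.075],"delta_rot": [0,0,0]},
    {"gripper": -1,"linear": [0.0057,-0.0073,-0.093],"delta_rot": [0,0,0]},
    {"gripper": 1,"linear": [0.0057,-0.0073,-0.093],"delta_rot": [0,0,0]},
    {"gripper": 1,"linear": [0.0057,-0.0073,-0.093],"delta_rot": [0,0,0]},
    {"gripper": 1,"linear": [0.0057,-0.0073,-0.093],"delta_rot": [0,0,0]},
    {"gripper": 1,"linear": [0.0057,-0.0073,-0.093],"delta_rot": [0,0,0]},
    {"gripper": 1,"linear": [0.0057,-0.0073,-0.093],"delta_rot": [0,0,0]}
  ],
  "newtons": 30
}}

```text
clock: 7.8
position: [0.5497, -0.2458, 0.0948]
ee_rot: [0.0, 0.927, -0.376, 0.001]
contact_force: [0.3, 0.6, 3.1]
width: 0.0149
gripper_force: 29.1
```

>>> {"name": "send_rows", "arguments": {
  "increments": [
    {"gripper": 1,"linear": [-0.0105,-0.0107,0],"delta_rot": [0,0,0]},
    {"gripper": 1,"linear": [-0.021,-0.0214,0],"delta_rot": [0,0,0]},
    {"gripper": 1,"linear": [-0.0315,-0.0322,0],"delta_rot": [0,0,0]},
    {"gripper": 1,"linear": [-0.042,-0.0429,0],"delta_rot": [0,0,0]},
    {"gripper": 1,"linear": [-0.0525,-0.0536,0],"delta_rot": [0,0,0]},
    {"gripper": 1,"linear": [-0.063,-0.0643,0],"delta_rot": [0,0,0]},
    {"gripper": 1,"linear": [-0.063,-0.0643,0],"delta_rot": [0,0,0]},
    {"gripper": 1,"linear": [-0.063,-0.0643,0],"delta_rot": [0,0,0]}
  ]
}}

```text
clock: 8.6
position: [0.4851, -0.3117, 0.0948]
ee_rot: [0.001, 0.926, -0.376, 0.001]
contact_force: [-2.4, -1.2, 6.9]
width: 0.0153
gripper_force: 29.8
```

>>> {"name": "send_rows", "arguments": {
  "increments": [
    {"gripper": -1,"linear": [0,0,0],"delta_rot": [0,0,0]},
    {"gripper": -1,"linear": [0,0,0],"delta_rot": [0,0,0]},
    {"gripper": -1,"linear": [0,0,0.05],"delta_rot": [0,0,0]},
    {"gripper": -1,"linear": [0,0,0.1],"delta_rot": [0,0,0]},
    {"gripper": 0,"linear": [-0.015,0.045,0.1],"delta_rot": [0,0,0]},
    {"gripper": 0,"linear": [-0.026,0.09,0.1],"delta_rot": [0,0,0]},
    {"gripper": 0,"linear": [-0.037,0.135,0.1],"delta_rot": [0,0,0]},
    {"gripper": 0,"linear": [-0.048,0.18,0.1],"delta_rot": [0,0,0]}
  ]
}}

```text
clock: 9.4
position: [0.4371, -0.1283, 0.1931]
ee_rot: [-0.0, 0.926, -0.376, -0.0]
contact_force: [0.7, 1.2, 0.1]
width: 0.0424
gripper_force: 0.0
```

>>> {"name": "send_rows", "arguments": {
  "increments": [
    {"gripper": 0,"linear": [-0.0065,0.035,0],"delta_rot": [0,0,0]},
    {"gripper": 0,"linear": [-0.0125,0.069,0],"delta_rot": [0,0,0]},
    {"gripper": 0,"linear": [-0.0125,0.069,0],"delta_rot": [0,0,0]},
    {"gripper": 0,"linear": [-0.0125,0.069,-0.05],"delta_rot": [0,0,0]},
    {"gripper": 0,"linear": [-0.0125,0.069,-0.1],"delta_rot": [0,0,0]},
    {"gripper": 0,"linear": [-0.0125,0.069,-0.15],"delta_rot": [0,0,0]},
    {"gripper": 0,"linear": [-0.0125,0.069,-0.16],"delta_rot": [0,0,0]},
    {"gripper": 0,"linear": [-0.0125,0.069,-0.16],"delta_rot": [0,0,0]}
  ]
}}

```text
clock: 10.2
position: [0.4246, -0.061, 0.0322]
ee_rot: [0.0, 0.927, -0.376, -0.002]
contact_force: [-0.2, 0.4, -0.8]
width: 0.0427
gripper_force: 0.0
```

```bash
python3 - <<'E'
from rig import get_state, optics
import cv2
s=get_state();print({k:s[k] for k in('clock','position','ee_rot','contact_force')})
d=optics.get_image('top')['pixels']
c=d[130:340,150:400]; cv2.imwrite('pics/crop4.png',cv2.resize(c,(700,588),interpolation=cv2.INTER_CUBIC))
E
```

```text
{'clock': 10.2, 'position': array([ 0.42460581, -0.06096884,  0.03222065]), 'ee_rot': array([ 3.19094998e-04,  9.26518954e-01, -3.76242169e-01, -2.08729742e-03]), 'contact_force': array([-0.20005844,  0.41229516, -0.75495505])}
```

View pics/crop4.png

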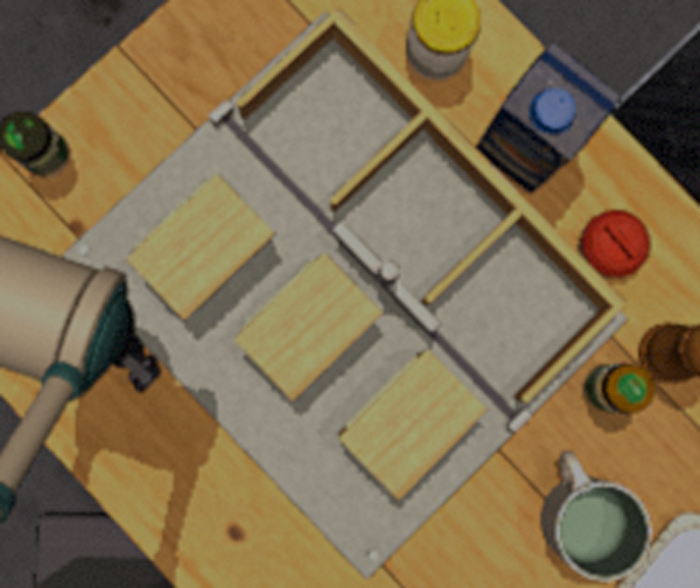

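The guard now covers the middle bay, with its post at (389,271). The left bay is clear and the full box is square to it at about (201,248), so I'll push.

>>> {"name": "send_rows", "arguments": {
  "increments": [
    {"gripper": 0,"linear": [0.0071,-0.007,0],"delta_rot": [0,0,0]},
    {"gripper": 0,"linear": [0.0143,-0.014,0],"delta_rot": [0,0,0]},
    {"gripper": 0,"linear": [0.0214,-0.021,0],"delta_rot": [0,0,0]},
    {"gripper": 0,"linear": [0.0286,-0.028,0],"delta_rot": [0,0,0]},
    {"gripper": 0,"linear": [0.0343,-0.0336,0],"delta_rot": [0,0,0]},
    {"gripper": 0,"linear": [0.04,-0.0392,0],"delta_rot": [0,0,0]},
    {"gripper": 0,"linear": [0.0457,-0.0448,0],"delta_rot": [0,0,0]},
    {"gripper": 0,"linear": [0.0514,-0.0504,0],"delta_rot": [0,0,0]}
  ]
}}

```text
clock: 11.05
position: [0.474, -0.1097, 0.0328]
ee_rot: [-0.0, 0.926, -0.376, -0.004]
contact_force: [-4.9, 4.9, 2.4]
width: 0.0425
gripper_force: 0.0
```

>>> {"name": "send_rows", "arguments": {
  "increments": [
    {"gripper": 0,"linear": [0.0057,-0.0056,0],"delta_rot": [0,0,0]},
    {"gripper": 0,"linear": [0.0114,-0.0112,0],"delta_rot": [0,0,0]},
    {"gripper": 0,"linear": [0.0171,-0.0168,0],"delta_rot": [0,0,0]},
    {"gripper": 0,"linear": [0.0229,-0.0224,0],"delta_rot": [0,0,0]},
    {"gripper": 0,"linear": [0.0286,-0.028,0],"delta_rot": [0,0,0]},
    {"gripper": 0,"linear": [0.0343,-0.0336,0],"delta_rot": [0,0,0]},
    {"gripper": 0,"linear": [0.04,-0.0392,0],"delta_rot": [0,0,0]},
    {"gripper": 0,"linear": [0.0457,-0.0448,0],"delta_rot": [0,0,0]}
  ]
}}

```text
clock: 11.85
position: [0.5199, -0.1544, 0.0328]
ee_rot: [-0.001, 0.926, -0.376, -0.004]
contact_force: [-5.2, 6.0, 2.7]
width: 0.0426
gripper_force: 0.0
```

```bash
python3 - <<'E'
from rig import get_state, optics
import cv2
s=get_state();print({k:s[k] for k in('clock','position','ee_rot','contact_force')})
d=optics.get_image('top')['pixels']
c=d[130:340,150:400]; cv2.imwrite('pics/crop5.png',cv2.resize(c,(700,588),interpolation=cv2.INTER_CUBIC))
E
```

```text
{'clock': 11.85, 'position': array([ 0.51986029, -0.15435434,  0.03279117]), 'ee_rot': array([-6.49056929e-04,  9.26487480e-01, -3.76305172e-01, -3.86600809e-03]), 'contact_force': array([-5.16211815,  6.00511595,  2.72509186])}
```

View pics/crop5.png

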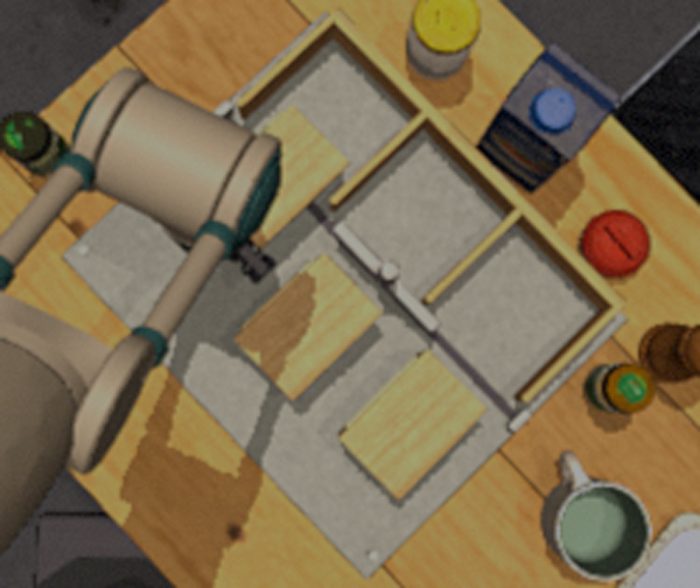

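The box is entering the left bay squarely, with its leading edge from (292,107) to (348,163), clear of the divider. I'll continue the push.

>>> {"name": "send_rows", "arguments": {
  "increments": [
    {"gripper": 0,"linear": [0.0057,-0.0056,0],"delta_rot": [0,0,0]},
    {"gripper": 0,"linear": [0.0114,-0.0112,0],"delta_rot": [0,0,0]},
    {"gripper": 0,"linear": [0.0171,-0.0168,0],"delta_rot": [0,0,0]},
    {"gripper": 0,"linear": [0.0229,-0.0224,0],"delta_rot": [0,0,0]},
    {"gripper": 0,"linear": [0.0286,-0.028,0],"delta_rot": [0,0,0]},
    {"gripper": 0,"linear": [0.0343,-0.0336,0],"delta_rot": [0,0,0]},
    {"gripper": 0,"linear": [0.04,-0.0392,0],"delta_rot": [0,0,0]},
    {"gripper": 0,"linear": [0.0457,-0.0448,0],"delta_rot": [0,0,0]}
  ]
}}

```text
clock: 12.7
position: [0.5661, -0.1994, 0.0326]
ee_rot: [-0.001, 0.927, -0.376, -0.003]
contact_force: [-3.3, 4.4, 1.9]
width: 0.0426
gripper_force: 0.0
```

>>> {"name": "send_rows", "arguments": {
  "increments": [
    {"gripper": 0,"linear": [0.0029,-0.0028,0],"delta_rot": [0,0,0]},
    {"gripper": 0,"linear": [0.0057,-0.0056,0],"delta_rot": [0,0,0]},
    {"gripper": 0,"linear": [0.0086,-0.0084,0],"delta_rot": [0,0,0]},
    {"gripper": 0,"linear": [0.0114,-0.0112,0],"delta_rot": [0,0,0]}
  ]
}}

```text
clock: 13.1
position: [0.5781, -0.211, 0.0327]
ee_rot: [-0.0, 0.927, -0.376, -0.002]
contact_force: [-4.3, 3.6, -0.3]
width: 0.0428
gripper_force: 0.0
```

>>> {"name": "send_rows", "arguments": {
  "increments": [
    {"gripper": 0,"linear": [0.0015,-0.0014,0],"delta_rot": [0,0,0]},
    {"gripper": 0,"linear": [0.0029,-0.0028,0],"delta_rot": [0,0,0]}
  ]
}}

```text
clock: 13.3
position: [0.5807, -0.2132, 0.0326]
ee_rot: [-0.001, 0.926, -0.376, -0.003]
contact_force: [-6.8, 8.2, 2.6]
width: 0.0428
gripper_force: 0.0
```

>>> {"name": "send_rows", "arguments": {
  "increments": [
    {"gripper": 0,"linear": [0.0015,-0.0014,0],"delta_rot": [0,0,0]},
    {"gripper": 0,"linear": [0.0029,-0.0028,0],"delta_rot": [0,0,0]}
  ]
}}

```text
clock: 13.5
position: [0.5806, -0.2133, 0.0325]
ee_rot: [-0.002, 0.926, -0.376, -0.007]
contact_force: [-11.6, 13.5, 7.2]
width: 0.0426
gripper_force: 0.0
```

>>> {"name": "send_rows", "arguments": {
  "increments": [
    {"gripper": 0,"linear": [0.0015,-0.0014,0],"delta_rot": [0,0,0]}
  ]
}}

```text
clock: 13.6
position: [0.5806, -0.2133, 0.0324]
ee_rot: [-0.002, 0.926, -0.376, -0.008]
contact_force: [-14.5, 15.9, 8.8]
width: 0.0427
gripper_force: 0.0
```

The push has stalled against the back wall at 21 N, so the box is home. I'll retreat, rise and return to the post.

>>> {"name": "send_rows", "arguments": {
  "increments": [
    {"gripper": 0,"linear": [-0.018,0.0175,0],"delta_rot": [0,0,0]},
    {"gripper": 0,"linear": [-0.04,0.039,0],"delta_rot": [0,0,0]},
    {"gripper": 0,"linear": [-0.04,0.039,0.05],"delta_rot": [0,0,0]},
    {"gripper": 0,"linear": [-0.04,0.039,0.1],"delta_rot": [0,0,0]},
    {"gripper": 0,"linear": [-0.04,0.039,0.15],"delta_rot": [0,0,0]},
    {"gripper": -1,"linear": [-0.06,-0.005,0.16],"delta_rot": [0,0,0]},
    {"gripper": -1,"linear": [-0.08,-0.05,0.16],"delta_rot": [0,0,0]},
    {"gripper": -1,"linear": [-0.0985,-0.098,0.16],"delta_rot": [0,0,0]}
  ]
}}

```text
clock: 14.4
position: [0.4901, -0.3183, 0.1956]
ee_rot: [0.001, 0.927, -0.375, 0.003]
contact_force: [1.5, -0.4, 0.7]
width: 0.0835
gripper_force: 0.0
```

>>> {"name": "send_rows", "arguments": {
  "increments": [
    {"gripper": -1,"linear": [0,0,0],"delta_rot": [0,0,0]},
    {"gripper": -1,"linear": [0,0,0],"delta_rot": [0,0,0]},
    {"gripper": -1,"linear": [0,0,0],"delta_rot": [0,0,0]}
  ]
}}

```text
clock: 14.7
position: [0.4898, -0.3156, 0.1936]
ee_rot: [0.0, 0.927, -0.376, 0.001]
contact_force: [-0.5, -0.2, -0.0]
width: 0.0854
gripper_force: 0.0
```

```bash
python3 - <<'E'
from rig import get_state, optics
import cv2
s=get_state();print({k:s[k] for k in('clock','position','ee_rot','contact_force')})
d=optics.get_image('wrist')
cv2.imwrite('pics/w6.png',d['pixels'])
E
```

```text
{'clock': 14.7, 'position': array([ 0.48977846, -0.3155981 ,  0.19355002]), 'ee_rot': array([ 2.32345694e-05,  9.26582594e-01, -3.76090708e-01,  6.89004648e-04]), 'contact_force': array([-0.49560708, -0.16808333, -0.02672852])}
```

View pics/w6.png

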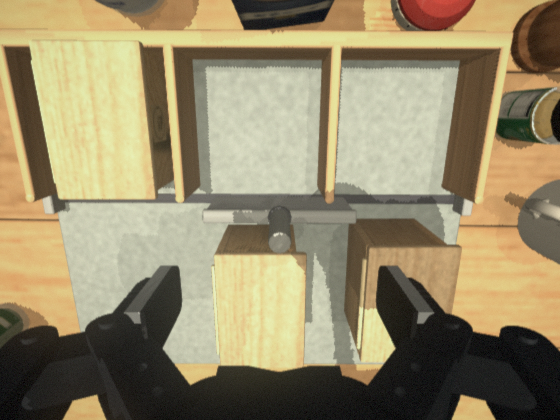

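The full box is home at the back of the left bay (lid about x 35-160, y 42-198). The post top at (280,240) is centred between the fingers. I'll grip and slide it left.

>>> {"name": "send_rows", "arguments": {
  "increments": [
    {"gripper": -1,"linear": [-0.0043,0.0036,-0.045],"delta_rot": [0,0,0]},
    {"gripper": -1,"linear": [-0.0043,0.0036,-0.08],"delta_rot": [0,0,0]},
    {"gripper": -1,"linear": [-0.0043,0.0036,-0.0985],"delta_rot": [0,0,0]},
    {"gripper": 1,"linear": [-0.0043,0.0036,-0.0985],"delta_rot": [0,0,0]},
    {"gripper": 1,"linear": [-0.0043,0.0036,-0.0985],"delta_rot": [0,0,0]},
    {"gripper": 1,"linear": [-0.0043,0.0036,-0.0985],"delta_rot": [0,0,0]},
    {"gripper": 1,"linear": [-0.0043,0.0036,-0.0985],"delta_rot": [0,0,0]},
    {"gripper": 1,"linear": [-0.0043,0.0036,-0.0985],"delta_rot": [0,0,0]}
  ]
}}

```text
clock: 15.55
position: [0.4855, -0.3125, 0.0962]
ee_rot: [0.0, 0.927, -0.376, 0.001]
contact_force: [-0.2, -0.0, 3.5]
width: 0.0152
gripper_force: 29.2
```

>>> {"name": "send_rows", "arguments": {
  "increments": [
    {"gripper": 1,"linear": [0.014,0.0143,0],"delta_rot": [0,0,0]},
    {"gripper": 1,"linear": [0.028,0.0286,0],"delta_rot": [0,0,0]},
    {"gripper": 1,"linear": [0.042,0.0429,0],"delta_rot": [0,0,0]},
    {"gripper": 1,"linear": [0.056,0.0572,0],"delta_rot": [0,0,0]},
    {"gripper": 1,"linear": [0.07,0.0715,0],"delta_rot": [0,0,0]},
    {"gripper": 1,"linear": [0.084,0.0858,0],"delta_rot": [0,0,0]},
    {"gripper": 1,"linear": [0.094,0.096,0],"delta_rot": [0,0,0]},
    {"gripper": 1,"linear": [0.099,0.1011,0],"delta_rot": [0,0,0]}
  ]
}}

```text
clock: 16.35
position: [0.5851, -0.2109, 0.0962]
ee_rot: [0.0, 0.927, -0.376, 0.001]
contact_force: [-2.3, -1.5, 7.4]
width: 0.015
gripper_force: 29.7
```

>>> {"name": "send_rows", "arguments": {
  "increments": [
    {"gripper": 1,"linear": [0.0014,0.0014,0],"delta_rot": [0,0,0]},
    {"gripper": 1,"linear": [0.0028,0.0029,0],"delta_rot": [0,0,0]}
  ]
}}

```text
clock: 16.55
position: [0.5873, -0.2086, 0.0962]
ee_rot: [0.001, 0.927, -0.376, 0.001]
contact_force: [-0.9, -1.5, 6.0]
width: 0.0147
gripper_force: 29.7
```

>>> {"name": "send_rows", "arguments": {
  "increments": [
    {"gripper": 1,"linear": [0.0014,0.0014,0],"delta_rot": [0,0,0]},
    {"gripper": 1,"linear": [0.0021,0.0021,0],"delta_rot": [0,0,0]}
  ]
}}

```text
clock: 16.75
position: [0.5879, -0.208, 0.0962]
ee_rot: [0.002, 0.927, -0.376, 0.0]
contact_force: [-5.5, -5.9, 6.5]
width: 0.0151
gripper_force: 30.0
```

The guard is at its end stop. I'll release, rise and check.

>>> {"name": "send_rows", "arguments": {
  "increments": [
    {"gripper": 1,"linear": [-0.0014,-0.0014,0],"delta_rot": [0,0,0]},
    {"gripper": -1,"linear": [-0.0014,-0.0014,0],"delta_rot": [0,0,0]},
    {"gripper": -1,"linear": [-0.0014,-0.0014,0],"delta_rot": [0,0,0]},
    {"gripper": -1,"linear": [-0.0014,-0.0014,0],"delta_rot": [0,0,0]},
    {"gripper": -1,"linear": [-0.0014,-0.0014,0.05],"delta_rot": [0,0,0]},
    {"gripper": -1,"linear": [-0.0014,-0.0014,0.1],"delta_rot": [0,0,0]},
    {"gripper": -1,"linear": [-0.0014,-0.0014,0.14],"delta_rot": [0,0,0]},
    {"gripper": -1,"linear": [-0.0014,-0.0014,0.14],"delta_rot": [0,0,0]}
  ]
}}

```text
clock: 17.55
position: [0.5906, -0.2087, 0.2417]
ee_rot: [0.0, 0.927, -0.376, 0.007]
contact_force: [0.1, -0.3, 0.1]
width: 0.0854
gripper_force: 0.0
```

```bash
python3 - <<'E'
from rig import get_state, optics
from w import *
s=get_state();p,q=s['position'],s['ee_rot'];print(s['clock'],p,s['contact_force'])
cv2.imwrite('pics/w7.png',optics.get_image('wrist')['pixels'])
E
```

```text
17.55 [ 0.5906 -0.2087  0.2417] [ 0.0596 -0.3159  0.1197]
```

View pics/w7.png

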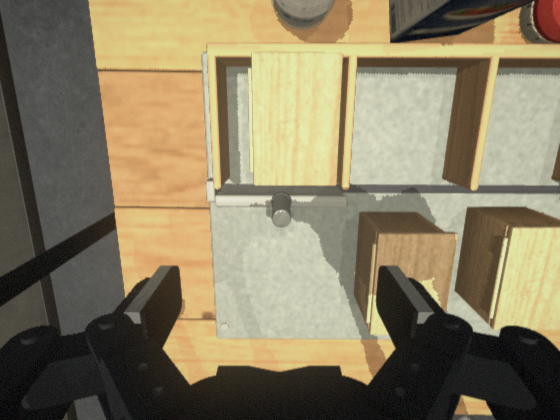

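The guard (x 216-346) stands squarely across the left bay (walls at 217 and 346). The full box is flush at the back, with its lid at about y 52-186. The two empty boxes are upright on the front of the board.

```bash
python3 -c "from rig import sign_off;print(sign_off())"
```

```text
the job is handed in; nothing more can be done
None
```

I handed the job in: the left box was the full one and is now home against the back of the left bay, the guard is at its end stop squarely across it, and the two empty boxes stand upright about 2 cm from where they started.

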